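# Clamp the test pot's lid down evenly and give it test air

### The job

Clamp the lid of the blue leak-test pot down evenly with its four orange levers, in two rounds: in the first round swing each lever clockwise (seen from above) only about halfway, to 45 degrees from straight out, and in the second on to its stop, where it lies along the rim; in each round do one lever, then the one straight across from it, then the other two, so that the gasket is not pinched. When all four are tight, hold the green air button right down for two seconds for the leak check and let it go again. Leave the other things on the bench where they are.

Things in the scene. Friction and masses are not known exactly. Their poses are not given: they have to be found in the camera images.
- test_pot: The leak-test pot, fixed on the bench: blue round pot (flange 216 mm across) with a bare steel lid, on a dark steel base plate (x -115 to 115, y -233 to 113 mm, 10 mm thick), air valve block at -y. Origin: on the pot's axis at the underside of the plate, on the bench; z up. Lid rim 128 mm above the bench, 3 mm lower when tight; a brass valve in its middle is 158 mm high.
- lever_a (a joint): Angle of the far left orange clamp lever (straight across from lever c). 0: loose, pointing straight out from the middle of the pot; grows as it turns clockwise seen from above, which tightens it; 0.8: halfway; 1.57: tight, at its hard stop, lying along the rim of the lid. It stays where it is left; turning it takes about 5 N at the push point.
- lever_a_pivot (a point): Top centre of the hub of lever a, on its upright turning axis; about 163 mm above the bench and 85 mm from the axis of the pot. The hub is 25 mm across. A steel stop pin 8 mm thick stands on the lid beside it, on the inner side of where the lever ends up, 152 mm above the bench.
- lever_a_push (a point): Point inside the arm of lever a, on its middle line, 50 mm out from the turning axis, about 163 mm above the bench; moves with the lever. The arm is a round bar 17 mm thick here and ends 68 mm from the axis; its underside is about 27 mm above the lid and nothing stands below or beside it outside the rim.
- lever_b (a joint): Angle of the near left orange clamp lever (straight across from lever d). 0: loose, pointing straight out from the middle of the pot; grows as it turns clockwise seen from above, which tightens it; 0.8: halfway; 1.57: tight, at its hard stop, lying along the rim of the lid. It stays where it is left; turning it takes about 5 N at the push point.
- lever_b_pivot (a point): Top centre of the hub of lever b, on its upright turning axis; about 163 mm above the bench and 85 mm from the axis of the pot. The hub is 25 mm across. A steel stop pin 8 mm thick stands on the lid beside it, on the inner side of where the lever ends up, 152 mm above the bench.
- lever_b_push (a point): Point inside the arm of lever b, on its middle line, 50 mm out from the turning axis, about 163 mm above the bench; moves with the lever. The arm is a round bar 17 mm thick here and ends 68 mm from the axis; its underside is about 27 mm above the lid and nothing stands below or beside it outside the rim.
- lever_c (a joint): Angle of the near right orange clamp lever (straight across from lever a). 0: loose, pointing straight out from the middle of the pot; grows as it turns clockwise seen from above, which tightens it; 0.8: halfway; 1.57: tight, at its hard stop, lying along the rim of the lid. It stays where it is left; turning it takes about 5 N at the push point.
- lever_c_pivot (a point): Top centre of the hub of lever c, on its upright turning axis; about 163 mm above the bench and 85 mm from the axis of the pot. The hub is 25 mm across. A steel stop pin 8 mm thick stands on the lid beside it, on the inner side of where the lever ends up, 152 mm above the bench.
- lever_c_push (a point): Point inside the arm of lever c, on its middle line, 50 mm out from the turning axis, about 163 mm above the bench; moves with the lever. The arm is a round bar 17 mm thick here and ends 68 mm from the axis; its underside is about 27 mm above the lid and nothing stands below or beside it outside the rim.
- lever_d (a joint): Angle of the far right orange clamp lever (straight across from lever b). 0: loose, pointing straight out from the middle of the pot; grows as it turns clockwise seen from above, which tightens it; 0.8: halfway; 1.57: tight, at its hard stop, lying along the rim of the lid. It stays where it is left; turning it takes about 5 N at the push point.
- lever_d_pivot (a point): Top centre of the hub of lever d, on its upright turning axis; about 163 mm above the bench and 85 mm from the axis of the pot. The hub is 25 mm across. A steel stop pin 8 mm thick stands on the lid beside it, on the inner side of where the lever ends up, 152 mm above the bench.
- lever_d_push (a point): Point inside the arm of lever d, on its middle line, 50 mm out from the turning axis, about 163 mm above the bench; moves with the lever. The arm is a round bar 17 mm thick here and ends 68 mm from the axis; its underside is about 27 mm above the lid and nothing stands below or beside it outside the rim.
- air_button (a joint): Travel of the green air button: 0 up, 0.008 m fully down. A spring brings it back; it moves at about 2 N and is fully down at 6 N.
- air_button_top (a point): Middle of the top of the green air button (34 mm across, pressed straight down) on the aluminium valve block, 86 mm above the bench when up. The round gauge behind it (76 mm towards +x of the pot's frame) reaches 112 mm above the bench.
- oil_filter: Bystander: red oil filter, 71 mm across, 86 mm high; loose on the bench. Origin: centre of its underside.
- screw_jar: Bystander: small jar of screws, 58 mm across, 88 mm high; loose on the bench. Origin: centre of its underside.
- tape_measure: Bystander: yellow tape measure, 34x76x60 mm; loose on the bench. Origin: centre of its underside.
- screwdriver: Bystander: screwdriver with a red handle, 214 mm long; loose on the bench. Origin: centre of its underside.
- brake_pad: Bystander: dark worn brake pad, 46x123x11 mm, lying in front of the pot's base plate; loose on the bench. Origin: centre of its underside.

How it is judged (in metres and radians):
On the way, in this order (a step that is already met when the one before it is completed fails the run):
1. two levers that lie opposite each other are about halfway (0.5 to 1.15 rad), the other two still loose (under 0.4 rad) (((value of joint lever_a between 0.5 and 1.15 rad and value of joint lever_c between 0.5 and 1.15 rad and value of joint each of lever_b, lever_d below 0.4 rad) or (value of joint lever_b between 0.5 and 1.15 rad and value of joint lever_d between 0.5 and 1.15 rad and value of joint each of lever_a, lever_c below 0.4 rad))), for 0.2 s.
2. all four levers are about halfway (0.5 to 1.15 rad) (value of joint lever_a between 0.5 and 1.15 rad and value of joint lever_b between 0.5 and 1.15 rad and value of joint lever_c between 0.5 and 1.15 rad and value of joint lever_d between 0.5 and 1.15 rad), for 0.2 s.
3. two opposite levers are tight (over 1.4 rad), the other two still about halfway (((value of joint each of lever_a, lever_c above 1.4 rad and value of joint lever_b between 0.5 and 1.15 rad and value of joint lever_d between 0.5 and 1.15 rad) or (value of joint each of lever_b, lever_d above 1.4 rad and value of joint lever_a between 0.5 and 1.15 rad and value of joint lever_c between 0.5 and 1.15 rad))), for 0.2 s.
4. all four levers are tight (over 1.4 rad) and the button has not been pressed yet (value of joint each of lever_a, lever_b, lever_c, lever_d above 1.4 rad and value of joint air_button below 0.002 m), for 0.2 s.
5. the air button is held down (over 5.5 of its 8 mm) for 1.7 s without a break (value of joint air_button above 0.0055 m), for 1.7 s.
At the end, for the whole second after the job is handed in: All four levers are tight (over 1.4 rad of 1.57), the air button is up again (within 1 mm), and the bystanders lie still, within 30 mm of where they were (value of joint each of lever_a, lever_b, lever_c, lever_d above 1.4 rad and value of joint air_button below 0.001 m and linear speed of each of oil_filter, screw_jar, tape_measure, screwdriver, brake_pad below 0.02 m/s); the robot touches nothing.
It fails at once if a lever is tightened past 1.25 rad while another has not yet had its first turn (under 0.45 rad) (value of joint any of lever_a, lever_b, lever_c, lever_d above 1.25 rad and value of joint any of lever_a, lever_b, lever_c, lever_d below 0.45 rad).
It fails at once if the air button is pressed while a lever is not yet tight (under 1.35 rad) (value of joint air_button above 0.004 m and value of joint any of lever_a, lever_b, lever_c, lever_d below 1.35 rad).
It fails at once if a bystander is pushed more than 30 mm or knocked over (distance of any of oil_filter, screw_jar, tape_measure, screwdriver, brake_pad from where it was at the start of the episode above 0.03 m or angle between any of oil_filter, screw_jar, tape_measure, screwdriver, brake_pad's own z axis and vertical above 0.5 rad).
It also fails if it takes over 72 s, if anything falls off the work surface, if the arm or the gripper's body presses on something with over 40 N, if the wrist force passes 120 N, or if a joint passes its speed limit or range.

### The arm

A 6-joint arm with a two-finger parallel gripper is mounted at the origin on a cart in front of the work surface, level with it; the furniture and walls round the work are solid. World frame = base frame: x ahead of the robot, y to its left, z up, the work surface at z = 0. Lengths are in mm, angles in degrees, forces in N, time in s.
With the tool pointing down it reaches from about 300 to 875 mm from the base axis. Payload 6.4 kg.
Tool frame: the origin (TCP) lies at the very end of the fingers, on their centre line; the grasp point (between the pads) lies 19 mm behind it; z points along the fingers, y is the line along which they close (so a half turn about z gives the same grasp; the last joint's range is limited). The gripper opens to 85 mm and grips with 20 to 120 N. Pads are 22 mm wide; open, the fingers measure 114 mm over their backs; the gripper's body (76 mm by 85 mm) begins 54 mm behind the grasp point. The pads swing forward as they close: fully open they stand 13 mm farther back than shut.
Start: joints at [57.852, 10.359, 92.074, -0, 77.567, -11.82], TCP at [199.746, 539.206, 231.288] pointing down, gripper open.
Joint ranges: [-171.53, 171.53], [-51.25, 118.39], [17.06, 147.69], [-65.23, 245.23], [0, 150.52], [-178.68, 178.68]. Speed limits (degrees/s): [147.25, 147.25, 172.46, 180, 180, 180].

### API

Orientations are given as [roll, pitch, yaw] about the fixed x, y, z axes, in that order (R = Rz(yaw) Ry(pitch) Rx(roll)).
In Python, from rig import robot gives the robot as it stands.
- The arm moves only by the shell command python3 -m inch 'ROWS' [FORCE]. ROWS is a JSON object whose one key "commands" holds a list of rows, each a list of 5 numbers: the shift along the tool's x, y, z in cm, then the turn about the tool's z in degrees, then the closure, from -1 (fully open) to 1 (shut). In form: {"commands": [[dx, dy, dz, spin, claw], ...]}. A call has 1 to 20 rows; each row shifts and turns the commanded pose from where the row before left it, along the tool's axes as they then stand; what a row does not reach is not made up. A row lasts 1/10 s, in which the tool goes at most 50 mm and 8.59 degrees, less where a joint would pass 70% of its speed; a pose out of reach is approached as far as the arm can. A call is refused whole if a number of a shift passes 5 or a number of a turn 8.59, either way. A call with a gripper value outside its range is refused whole. The fingers move at their own pace and stop on an object; FORCE is the grip in N (left out, the last holds). Time passes only in rows, so rows that do not move let the fingers close. It gives the time, the measured TCP pose, the force, the opening and the grip force at its end, in the units of the state.
- robot.state(): the state, without advancing time (a new reading comes with each control period).
- robot.read_camera(name): name is "scene" or "top" or "wrist"; returns a dict with "frame" (400x640x3 uint8, red, green, blue), "mtx" (3x3 intrinsics, pixels), "pose" (4x4, takes a point from camera to world coordinates); the wrist camera has in their place "T_tool_cam" (4x4, takes a point from camera to tool coordinates, whose origin is the TCP and whose axes are the flange's). Camera axes: x right, y down, z forward; pixel columns grow to the right and rows downward; lengths in mm; the calibration is good to about 2 mm. A picture is of the moment at which its call begins: read the wrist's pose just before it. There is no depth.
- robot.sign_off(): hands the job in; it is judged then, once.
The state is a dict: "t": time; "joint_pos": joint angles; "dq": joint speeds; "joint_efforts": joint torques, N m; "tcp_pos": TCP position; "tool_rot": TCP orientation; "force": force on the tool from outside, world axes, zero at the start; "moment": the same for the moment, N m; "grip_width": finger opening in mm; "finger_force": force on a finger pad.
Only numpy, scipy, OpenCV 4.12 (cv2) and the standard library are available. Lean on these libraries where they do the work, as an engineer would, in place of code of your own. Each camera call takes 0.05 s, during which the arm holds its last target. There are 200 camera calls.

## Working session

There is one attempt and no reset: what is moved stays moved. The work goes in short steps, Python scripts to look and compute and a shell command to move; the robot and the scene stay as the last step left them, time stands still between calls to the robot, and variables do not carry over. Pictures are saved under pics/ and viewed, at most 10 in all, crops included, and the job is handed in when it is done.

```bash
mkdir -p pics; ls; python3 - <<'E'
from rig import robot
import cv2,json
s=robot.state();print(s)
for n in ["scene","top"]:
    c=robot.read_camera(n);cv2.imwrite(f"pics/{n}0.png",c["frame"][:,:,::-1])
    print(n,c["mtx"].tolist(),c["pose"].round(3).tolist())
E
```

```text
pics
{'t': 0.0, 'joint_pos': array([ 5.78528471e+01,  1.04017480e+01,  9.21320639e+01,  2.29166624e-03,
        7.75650669e+01, -1.18201458e+01]), 'dq': array([-0.0148175 ,  0.00094233,  0.01773409,  0.02996581, -0.07527329,
        0.08720809]), 'joint_efforts': array([-3.11750264e-04, -4.44854236e+01, -3.51347852e+01, -2.28974686e-04,
        8.62399262e-03,  8.33200772e-06]), 'tcp_pos': array([199.42073952, 538.73568794, 230.3821206 ]), 'tool_rot': array([-1.79903676e+02, -2.24439542e-02,  1.59672479e+02]), 'force': array([-0.10423573,  0.17463083, -0.18165939]), 'moment': array([ 0.05698166,  0.02724342, -0.06953604]), 'finger_force': 0.0, 'grip_width': 85.34022090827789}
scene [[385.63436663362705, 0.0, 323.4838682006862], [0.0, 385.63436663362705, 197.68455791318536], [0.0, 0.0, 1.0]] [[0.61, -0.366, 0.703, -254.993], [-0.792, -0.298, 0.532, -752.814], [0.015, -0.882, -0.471, 690.051], [0.0, 0.0, 0.0, 1.0]]
top [[369.1935336182164, 0.0, 317.2263667270409], [0.0, 369.1935336182164, 198.11332510906618], [0.0, 0.0, 1.0]] [[0.006, -0.993, 0.122, 471.035], [-1.0, -0.008, -0.01, -108.214], [0.011, -0.122, -0.992, 1088.12], [0.0, 0.0, 0.0, 1.0]]
```

View pics/scene0.png

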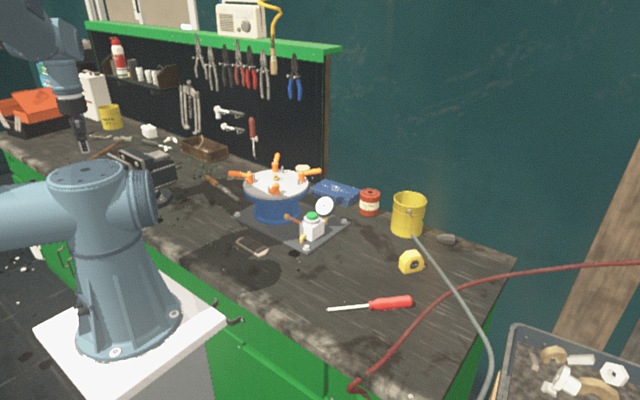

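View pics/top0.png

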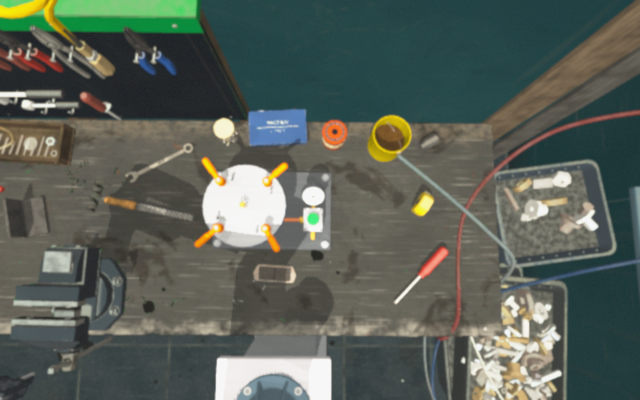

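The top view shows the pot at about (244,205) and orange levers at (210,168), (207,238), (272,240) and (277,172). The green button is at (313,219), with the gauge beside it at (313,196). Next I measure the lever blobs and the button.

```bash
cat > h.py <<'E'
from rig import robot
import cv2, numpy as np
def ray(c,uv,z):
    P=c["pose"];d=P[:3,:3]@np.linalg.inv(c["mtx"])@np.array([uv[0],uv[1],1.]);o=P[:3,3]
    return (o+d*(z-o[2])/d[2])[:2]
def proj(c,p):
    P=c["pose"];q=c["mtx"]@(P[:3,:3].T@(np.asarray(p)-P[:3,3]));return q[:2]/q[2]
def blobs(c,lo,hi,box,z,n=20):
    hsv=cv2.cvtColor(c["frame"],cv2.COLOR_RGB2HSV);m=cv2.inRange(hsv,lo,hi)
    k=np.zeros_like(m);x0,y0,x1,y1=box;k[y0:y1,x0:x1]=m[y0:y1,x0:x1]
    nn,l,st,ce=cv2.connectedComponentsWithStats(k)
    out=[]
    for i in range(1,nn):
        if st[i,4]<n: continue
        v,u=np.nonzero(l==i)
        out.append((ce[i],st[i,4],np.array([ray(c,p,z) for p in zip(u,v)])))
    return out
OR=((5,150,120),(17,255,255));GR=((50,120,60),(80,255,255))
def levers(c,box,piv=None):
    for ce,a,w in blobs(c,*OR,box,163):
        m=w.mean(0);_,s,vt=np.linalg.svd(w-m);t=(w-m)@vt[0]
        print(ce.round(1),a,"mean",m.round(1),"dir deg",np.degrees(np.arctan2(vt[0][1],vt[0][0])).round(1),"ends",(m+t.min()*vt[0]).round(1),(m+t.max()*vt[0]).round(1))
E
python3 - <<'E'
from h import *
c=robot.read_camera("top")
levers(c,(180,140,310,265))
for ce,a,w in blobs(c,*GR,(290,200,335,240),86):print("btn",ce,a,w.mean(0),np.ptp(w,0))
s=robot.read_camera("scene")
print("scene");levers(s,(220,145,330,200))
for ce,a,w in blobs(s,*GR,(290,200,335,240),86):print("btn",ce,a,w.mean(0),np.ptp(w,0))
# lid disc: pale low-sat
hsv=cv2.cvtColor(c["frame"],cv2.COLOR_RGB2HSV);m=cv2.inRange(hsv,(0,0,150),(180,60,255));k=np.zeros_like(m);k[155:255,190:300]=m[155:255,190:300]
ct=max(cv2.findContours(k,0,1)[0],key=cv2.contourArea);h=cv2.convexHull(ct)[:,0].astype(float)
w=np.array([ray(c,p,128) for p in h],np.float32);print(cv2.fitEllipse(w))
E
```

```text
[210.1 163.2] 27 mean [672.1 155.5] dir deg -139.2 ends [689.3 170.4] [651.3 137.6]
[207.2 170. ] 20 mean [654.6 162.3] dir deg -141.5 ends [673.9 177.7] [636.  147.5]
[280.5 168.3] 42 mean [660.4 -23.6] dir deg 127.1 ends [672.4 -39.5] [644.4  -2.5]
[222.6 181.3] 20 mean [625.7 122.3] dir deg -179.1 ends [636.8 122.5] [616.2 122.1]
[292.2 219.5] 31 mean [530.3 -55.4] dir deg -88.6 ends [529.9 -37.3] [530.7 -72.4]
[220.4 227.2] 22 mean [509.8 123.4] dir deg -156.7 ends [520.4 128. ] [501.1 119.6]
[202.1 240.1] 88 mean [477.6 167.3] dir deg 131.9 ends [497.9 144.7] [462.6 184. ]
[274. 244.] 70 mean [469. -11.] dir deg -153.4 ends [494.9   1.9] [451.2 -20. ]
btn [312.66666667 218.49425287] 87 [ 538.21813367 -106.42521065] [24.5569315  27.18863569]
scene
[275.6 162.3] 72 mean [634.4 132.4] dir deg -139.4 ends [707.8 195.4] [583.5  88.8]
[309.  173.6] 77 mean [635.  -18.3] dir deg 178.9 ends [693.2 -19.4] [579.  -17.2]
[240.6 175.4] 112 mean [483.4 143.8] dir deg -91.6 ends [485.  198.7] [481.5  78. ]
[274.4 189.9] 57 mean [478.  -12.8] dir deg -139.6 ends [498.    4.2] [462.3 -26.2]
btn [311.56603774 214.90566038] 53 [ 534.73118307 -110.30253847] [37.5395058  33.29785201]
((565.6803588867188, 76.23292541503906), (214.1383056640625, 231.41664123535156), 57.776065826416016)
```

```bash
python3 - <<'E'
from h import *
c=robot.read_camera("top")
f=c["frame"][145:260,185:335];cv2.imwrite("pics/crop1.png",cv2.resize(f,None,fx=5,fy=5,interpolation=cv2.INTER_CUBIC)[:,:,::-1])
w=robot.read_camera("wrist");print(w["mtx"].round(1).tolist(),w["T_tool_cam"].round(3).tolist())
E
```

```text
[[332.7, 0.0, 323.3], [0.0, 332.7, 198.4], [0.0, 0.0, 1.0]] [[-0.0, -0.954, -0.3, 76.488], [1.0, -0.001, 0.001, -0.749], [-0.001, -0.3, 0.954, -142.02], [0.0, 0.0, 0.0, 1.0]]
```

View pics/crop1.png

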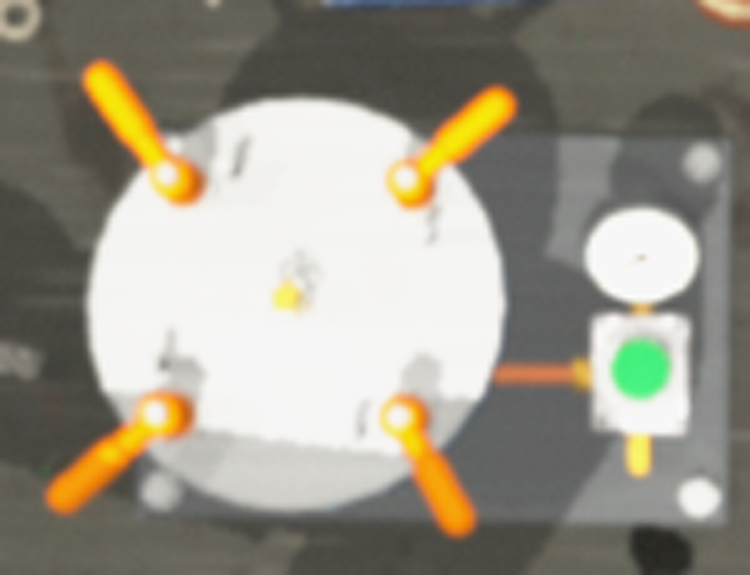

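The crop shows hub tops (full-image px) a (219,180), b (216.6,227.4), c (265.4,228) and d (266.6,181). Tips are near a (204,159), b (196.5,245), c (277,249.5) and d (286,165), and the brass valve is at (242,204). I'll refine these with masks and fit the 85 mm square.

```bash
cat > m.py <<'E'
from h import *
from scipy.optimize import least_squares
def measure(tag="",hub={"a":(219,180),"b":(216.6,227.4),"c":(265.4,228),"d":(266.6,181)}):
    c=robot.read_camera("top")
    hsv=cv2.cvtColor(cv2.resize(c["frame"],None,fx=4,fy=4,interpolation=cv2.INTER_CUBIC),cv2.COLOR_RGB2HSV)
    m=cv2.inRange(hsv,(4,120,120),(26,255,255));m=cv2.morphologyEx(m,cv2.MORPH_CLOSE,np.ones((13,13),np.uint8))
    n,l,st,ce=cv2.connectedComponentsWithStats(m);out={}
    for k,p in hub.items():
        v,u=np.nonzero(l>0);uv=np.c_[(u+.5)/4-.5,(v+.5)/4-.5]
        i=np.argmin(np.linalg.norm(uv-p,axis=1));lab=l[v[i],u[i]]
        w=np.array([ray(c,q,163) for q in uv[l[v,u]==lab]])
        pw=ray(c,p,163);r=np.linalg.norm(w-pw,axis=1)
        far=w[(r>25)];d=far.mean(0)-pw
        print(tag,k,"piv",pw.round(1),"yaw",np.degrees(np.arctan2(d[1],d[0])).round(1),"len",r.max().round(1),"n",len(w))
        out[k]=pw
    return c,out
E
python3 - <<'E'
from m import *
c,o=measure()
P=np.array([o[k] for k in "abcd"])
f=lambda q:(q[:2]+85*np.c_[np.cos(q[2]+np.pi/2*np.arange(4)),np.sin(q[2]+np.pi/2*np.arange(4))]-P).ravel()
r=least_squares(f,[*P.mean(0),np.pi/4]);print("centre",r.x[:2],"yaw a",np.degrees(r.x[2]),"res",r.fun.reshape(4,2).round(1))
print((P+r.fun.reshape(4,2)).round(1).tolist(),"valve",ray(c,(242,204.4),158))
s=robot.read_camera("scene")
for p in P+r.fun.reshape(4,2): print("scene px",proj(s,[*p,163]).round(1))
for ce,a,w in blobs(s,(4,120,120),(26,255,255),(220,145,330,200),163):print(ce.round(1),a)
f=s["frame"][140:250,215:350];cv2.imwrite("pics/crop2.png",cv2.resize(f,None,fx=5,fy=5,interpolation=cv2.INTER_CUBIC)[:,:,::-1])
E
```

```text
a piv [628.9 131.4] yaw 37.6 len 73.6 n 3995
 b piv [509.2 132.7] yaw 131.4 len 70.7 n 4008
 c piv [508.5  11.2] yaw -151.4 len 67.1 n 3175
 d piv [627.4  11. ] yaw -46.5 len 69.7 n 3580
centre [568.48226833  71.5741146 ] yaw a 44.5392711624856 res [[ 0.1 -0.2]
 [-0.3 -0.6]
 [-0.6  0.7]
 [ 0.7  0. ]]
[[629.1, 131.2], [508.9, 132.2], [507.9, 12.0], [628.1, 11.0]] valve [567.77874856  72.30885623]
scene px [274.8 162.7]
scene px [248.8 173.8]
scene px [275.4 184.2]
scene px [300.9 171.9]
[275.5 162. ] 115
[309.3 173. ] 147
[241.5 175.3] 167
[274.5 189.7] 82
```

View pics/crop2.png

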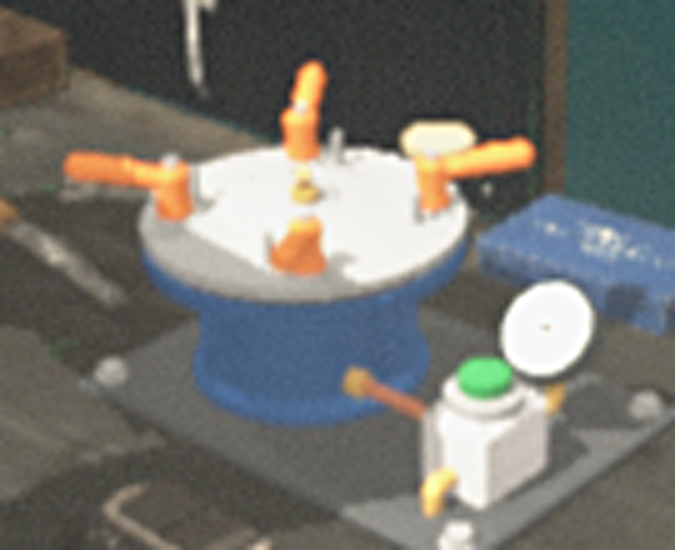

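Square fit residuals are under 1 mm, and the scene-camera reprojection agrees within about 1 px. Next I raise the tool, turn it to yaw 180 and shut the fingers.

```bash
python3 -m inch '{"commands": [[0,0,-4,-6.8,1],[0,0,-4,-6.8,1],[0,0,-2,-6.7,1],[0,0,0,0,1]]}' 20
```

```text
t: 0.8
tcp_pos: [200.6, 540.7, 335.6]
tool_rot: [179.6, 0.2, -179.9]
force: [0.6, 0.1, -0.3]
grip_width: 28.2
finger_force: 0.0
```

```bash
python3 -m inch '{"commands": [[-1.7,-0.9,0,0,1],[-3,-2,0,0,1],[-3.7,-3,0,0,1],[-3.7,-3,0,0,1],[-3.7,-3,0,0,1],[-3.7,-3,0,0,1],[-3.7,-3,0,0,1],[-3.7,-3,0,0,1],[-3.7,-3,0,0,1],[-3.7,-3,0,0,1],[-3.7,-3,0,0,1],[-3,-2,0,0,1],[-2,-2,0,0,1],[-1,-1,0,0,1],[0,0,0,0,1],[0,0,0,0,1]]}'
```

```text
t: 2.4
tcp_pos: [638.7, 190.7, 330.5]
tool_rot: [180.0, -0.1, 179.9]
force: [0.7, 0.6, 0.7]
grip_width: 0.1
finger_force: 0.0
```

```bash
python3 -m inch '{"commands": [[-0.5,0,3,0,1],[0,0,4,0,1],[0,0,4,0,1],[0,0,3,0,1],[0,0,2,0,1],[0,0,1.2,0,1],[0,0,0.5,0,1],[0,0,0,0,1],[0,0,0,0,1]]}'
python3 - <<'E'
from h import *
for n,b in(("top",(145,260,185,335)),("scene",(140,250,215,350))):
    c=robot.read_camera(n);cv2.imwrite(f"pics/{n}3.png",cv2.resize(c["frame"][b[0]:b[1],b[2]:b[3]],None,fx=4,fy=4)[:,:,::-1])
a=cv2.imread("pics/top3.png");b=cv2.imread("pics/scene3.png");h=440
cv2.imwrite("pics/both3.png",cv2.resize(np.hstack([a[:h,:400],b[:h,:400]]),None,fx=1,fy=1))
E
```

```text
t: 3.3
tcp_pos: [645.3, 190.4, 156.0]
tool_rot: [180.0, 0.1, 180.0]
force: [0.0, 1.2, -0.3]
grip_width: 0.3
finger_force: 0.0
```

View pics/both3.png

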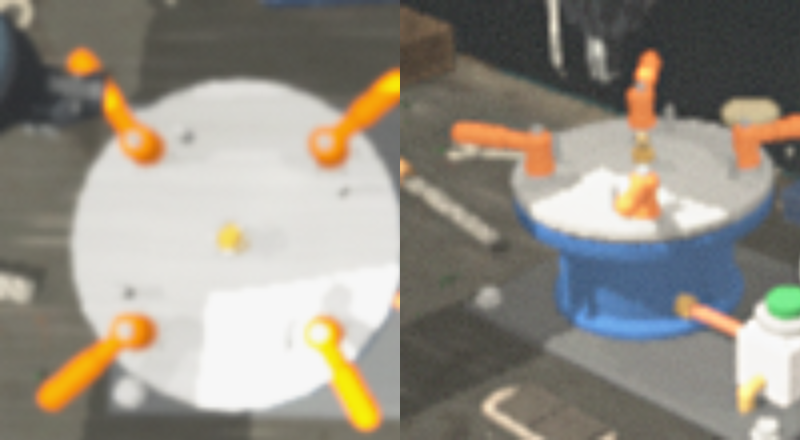

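The left half shows the shut fingers just outside lever a at (100,85), clear on its outer side; the force is about zero. Pushing a to halfway.

```bash
python3 -m inch '{"commands": [[-0.3,-0.3,0.3,0,1],[-0.5,-0.5,0,0,1],[-0.6,-0.6,0,0,1],[-0.6,-0.6,0,0,1],[-0.6,-0.6,0,0,1],[-0.5,-0.6,0,0,1],[-0.3,-0.4,0,0,1],[0,0,0,0,1],[0,0,0,0,1]]}'
python3 - <<'E'
from m import *
measure()
E
```

```text
t: 4.3
tcp_pos: [678.4, 153.9, 150.7]
tool_rot: [180.0, -0.1, 180.0]
force: [-1.8, 2.8, -1.0]
grip_width: -0.0
finger_force: 1.2
 a piv [628.9 131.4] yaw 1.1 len 48.5 n 2903
 b piv [509.2 132.7] yaw 131.6 len 70.7 n 4161
 c piv [508.5  11.2] yaw -151.8 len 67.4 n 2574
 d piv [627.4  11. ] yaw -46.1 len 69.3 n 3727
```

```bash
python3 -m inch '{"commands": [[0,1,0,0,1],[0,1,-1,0,1],[0,1,-4,0,1],[0,0,-3.5,0,1],[1,-1,0,0,1],[2.5,-3,0,0,1],[3.2,-3.6,0,0,1],[3.2,-3.6,0,0,1],[3.2,-3.6,0,0,1],[3.2,-3.6,0,0,1],[2.2,-2.6,0,0,1],[1.2,-1.8,0,0,1],[0,0,0,0,1],[0,0,3,0,1],[0,0,3,0,1],[0,0,2,0,1],[0,0,0.4,0,1],[0,0,0,0,1]]}'
```

```text
t: 6.15
tcp_pos: [482.0, -43.3, 152.5]
tool_rot: [180.0, -0.0, -180.0]
force: [0.9, -0.2, 0.2]
grip_width: -0.0
finger_force: 0.0
```

```bash
python3 -m inch '{"commands": [[0.2,0.2,0,0,1],[0.4,0.5,0,0,1],[0.5,0.6,0,0,1],[0.5,0.6,0,0,1],[0.4,0.6,0,0,1],[0.4,0.5,0,0,1],[0,0.2,0,0,1],[0,0,0,0,1],[0,0,0,0,1]]}'
python3 - <<'E'
from m import *
measure()
E
```

```text
t: 7.05
tcp_pos: [457.8, -12.1, 152.9]
tool_rot: [-180.0, 0.1, 180.0]
force: [0.5, -3.9, 2.5]
grip_width: -0.3
finger_force: 1.7
 a piv [628.9 131.4] yaw 1.6 len 71.7 n 2435
 b piv [509.2 132.7] yaw nan len 11.1 n 160
 c piv [508.5  11.2] yaw nan len 11.8 n 441
 d piv [627.4  11. ] yaw -46.1 len 69.4 n 3185m.py:13: RuntimeWarning: Mean of empty slice.
  far=w[(r>25)];d=far.mean(0)-pw
  ret = um.true_divide(
```

```bash
python3 -m inch '{"commands": [[0,-1,0,0,1],[0,-1,-1,0,1],[0,-1,-4,0,1],[0,0,-3,0,1],[0.1,1,0,0,1],[0.4,3,0,0,1],[0.4,4,0,0,1],[0,4,0,0,1],[0,3.8,0,0,1],[0,2,0,0,1],[0,1,0,0,1],[0,0,0,0,1],[0,0,3,0,1],[0,0,3,0,1],[0,0,1.6,0,1],[0,0,0.4,0,1],[0,0,0,0,1]]}'
python3 - <<'E'
from m import *
measure()
E
```

```text
t: 8.8
tcp_pos: [448.3, 145.1, 151.9]
tool_rot: [-180.0, -0.1, 179.9]
force: [0.8, 0.3, 0.5]
grip_width: -0.2
finger_force: 0.0
 a piv [628.9 131.4] yaw 1.9 len 71.7 n 3906
 b piv [509.2 132.7] yaw 130.5 len 45.6 n 2547
 c piv [508.5  11.2] yaw -179.7 len 68.2 n 3202
 d piv [627.4  11. ] yaw -46.5 len 69.8 n 2931
```

Lever a is at about 43° and c at about 44°. Now b, to (489,182).

```bash
python3 -m inch '{"commands": [[-0.3,0.3,0,0,1],[-0.5,0.5,0,0,1],[-0.6,0.6,0,0,1],[-0.7,0.6,0,0,1],[-0.7,0.6,0,0,1],[-0.6,0.6,0,0,1],[-0.6,0.5,0,0,1],[-0.1,0,0,0,1],[0,0,0,0,1],[0,0,0,0,1]]}'
python3 - <<'E'
from m import *
measure()
E
```

```text
t: 9.85
tcp_pos: [488.9, 183.4, 151.8]
tool_rot: [180.0, -0.1, 180.0]
force: [-2.6, -0.2, -3.1]
grip_width: 0.1
finger_force: 1.8
 a piv [628.9 131.4] yaw 1.8 len 71.7 n 3917
 b piv [509.2 132.7] yaw 89.7 len 60.8 n 3076
 c piv [508.5  11.2] yaw -179.9 len 68.2 n 3415
 d piv [627.4  11. ] yaw -46.4 len 69.3 n 2424
```

```bash
python3 -m inch '{"commands": [[1,0,0,0,1],[1,0,-1,0,1],[1,0,-4,0,1],[0,0,-3,0,1],[-1,-0.8,0,0,1],[-2.6,-2,0,0,1],[-3.6,-3,0,0,1],[-3.6,-3,0,0,1],[-3.6,-3,0,0,1],[-3.6,-3,0,0,1],[-2.6,-2,0,0,1],[-1.5,-1,0,0,1],[-0.5,-0.5,0,0,1],[0,0,0,0,1],[0,0,3,0,1],[0,0,3,0,1],[0,0,1.6,0,1],[0,0,0.4,0,1],[0,0,0,0,1]]}'
```

```text
t: 11.8
tcp_pos: [685.2, 0.5, 152.5]
tool_rot: [180.0, -0.0, -180.0]
force: [0.1, 0.1, 0.0]
grip_width: 0.1
finger_force: 0.0
```

```bash
python3 - <<'E'
from m import *
print(robot.state()["tcp_pos"]);measure()
E
```

```text
[6.85208242e+02 5.02247764e-01 1.52459693e+02]
 a piv [628.9 131.4] yaw -3.6 len 64.7 n 1997
 b piv [509.2 132.7] yaw -91.2 len 110.3 n 4
 c piv [508.5  11.2] yaw -178.3 len 69.4 n 1802
 d piv [627.4  11. ] yaw -47.8 len 69.3 n 1615
```

Push d to (648,-39).

```bash
python3 -m inch '{"commands": [[0.3,-0.3,0,0,1],[0.5,-0.5,0,0,1],[0.6,-0.6,0,0,1],[0.6,-0.7,0,0,1],[0.6,-0.7,0,0,1],[0.6,-0.6,0,0,1],[0.5,-0.5,0,0,1],[0,0,0,0,1],[0,0,0,0,1]]}'
python3 - <<'E'
from m import *
measure()
E
```

```text
t: 12.75
tcp_pos: [648.7, -39.5, 153.0]
tool_rot: [-180.0, 0.1, 179.9]
force: [1.7, 0.2, 0.9]
grip_width: -0.4
finger_force: 0.9
 a piv [628.9 131.4] yaw 7.3 len 71.7 n 602
 b piv [509.2 132.7] yaw 92.2 len 72.6 n 707
 c piv [508.5  11.2] yaw -72.5 len 94.9 n 208
 d piv [627.4  11. ] yaw -88.4 len 40.1 n 1821
```

```bash
python3 -m inch '{"commands": [[0.3,-0.15,0,0,1],[0.5,-0.2,0,0,1],[0.5,-0.2,0,0,1],[0.5,-0.1,0,0,1],[0.5,0,0,0,1],[0.5,0.05,0,0,1],[0.5,0.05,0,0,1],[0.3,0.05,0,0,1],[0.1,0,0,0,1],[0,0,0,0,1],[0,0,0,0,1]]}'
python3 - <<'E'
from m import *
measure()
E
```

```text
t: 13.9
tcp_pos: [612.7, -44.4, 153.3]
tool_rot: [-179.9, 0.2, 180.0]
force: [4.5, 0.0, 0.4]
grip_width: -0.5
finger_force: 2.0
 a piv [628.9 131.4] yaw 1.6 len 71.7 n 2096
 b piv [509.2 132.7] yaw 91.1 len 72.6 n 913
 c piv [508.5  11.2] yaw nan len 12.2 n 408
 d piv [627.4  11. ] yaw -130.5 len 63.3 n 132m.py:13: RuntimeWarning: Mean of empty slice.
  far=w[(r>25)];d=far.mean(0)-pw
  ret = um.true_divide(
```

```bash
python3 -m inch '{"commands": [[0.15,0.15,0,0,1],[0.1,0.1,0,0,1],[0,0,0,0,1],[0,0,0,0,1]]}';python3 -m inch '{"commands": [[0.1,0.1,0,0,1],[0.1,0.1,0,0,1],[0,0,0,0,1],[0,0,0,0,1]]}'
```

```text
t: 14.35
tcp_pos: [609.9, -42.2, 153.1]
tool_rot: [-179.9, 0.1, 180.0]
force: [6.0, -1.8, 1.7]
grip_width: 0.4
finger_force: 2.6
t: 14.75
tcp_pos: [607.4, -40.3, 152.9]
tool_rot: [-179.9, 0.1, 180.0]
force: [3.5, -3.5, 3.1]
grip_width: -0.1
finger_force: 3.0
```

```bash
python3 -m inch '{"commands": [[0.1,0.1,0,0,1],[0.1,0.1,0,0,1],[0,0,0,0,1],[0,0,0,0,1]]}'
python3 - <<'E'
from m import *
measure()
c=robot.read_camera("scene");d=robot.read_camera("top")
cv2.imwrite("pics/s4.png",np.hstack([cv2.resize(x,(400,400)) for x in(c["frame"][145:225,235:315],d["frame"][155:255,195:295])])[:,:,::-1])
E
```

```text
t: 15.15
tcp_pos: [606.9, -39.7, 153.3]
tool_rot: [-179.8, 0.3, 179.9]
force: [8.8, -8.7, 0.6]
grip_width: 0.1
finger_force: 5.7
 a piv [628.9 131.4] yaw nan len 7.6 n 1
 b piv [509.2 132.7] yaw 90.9 len 72.6 n 775
 c piv [508.5  11.2] yaw nan len 24.1 n 570
 d piv [627.4  11. ] yaw -138.9 len 61.0 n 48m.py:13: RuntimeWarning: Mean of empty slice.
  far=w[(r>25)];d=far.mean(0)-pw
  ret = um.true_divide(
```

View pics/s4.png

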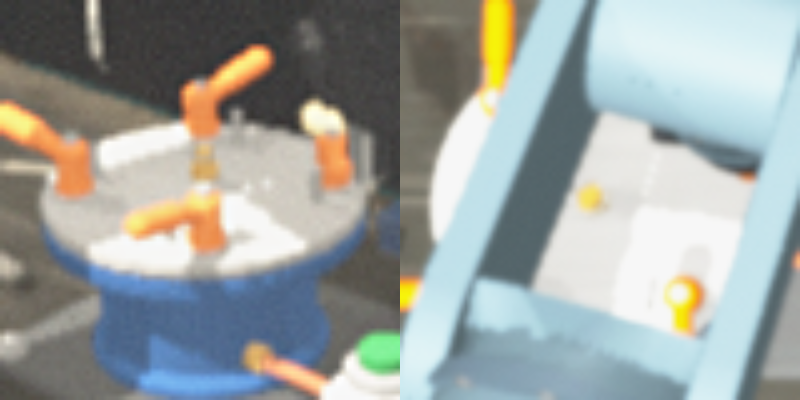

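The scene half shows d foreshortened, pointing at the camera, hub at (333,165); the 12 N stall confirms it is on its stop. Next is b, straight across.

```bash
python3 -m inch '{"commands": [[-0.5,-0.5,0,0,1],[-0.8,-0.8,0,0,1],[-0.8,-0.8,-3,0,1],[0,0,-5,0,1],[0.5,1,0,0,1],[1.5,2.3,0,0,1],[2.3,3.8,0,0,1],[2.3,3.8,0,0,1],[2.3,3.8,0,0,1],[2.3,3.8,0,0,1],[1.8,3,0,0,1],[1.2,2,0,0,1],[0.7,0.8,0,0,1],[0,0,0,0,1],[0,0,0,0,1]]}'
python3 - <<'E'
from m import *
print(robot.state()["tcp_pos"]);measure()
E
```

```text
t: 16.8
tcp_pos: [477.4, 183.9, 232.1]
tool_rot: [-180.0, -0.0, 180.0]
force: [0.3, -0.0, -0.5]
grip_width: 0.0
finger_force: 0.0
[477.42750391 183.93298975 232.10615824]
 a piv [628.9 131.4] yaw 1.6 len 71.7 n 4065
 b piv [509.2 132.7] yaw 92.1 len 72.6 n 2786
 c piv [508.5  11.2] yaw 179.8 len 68.2 n 3299
 d piv [627.4  11. ] yaw -134.9 len 64.9 n 2911
```

```bash
python3 -m inch '{"commands": [[0,0,3,0,1],[0,0,3,0,1],[0,0,1.6,0,1],[0,0,0.4,0,1],[0,0,0,0,1],[-0.4,0,0,0,1],[-0.5,0.1,0,0,1],[-0.5,0.1,0,0,1],[-0.5,0.1,0,0,1],[-0.5,0.1,0,0,1],[-0.5,0,0,0,1],[-0.5,0,0,0,1],[-0.5,-0.1,0,0,1],[-0.5,-0.1,0,0,1],[-0.4,0,0,0,1],[0,0,0,0,1],[0,0,0,0,1]]}'
```

```text
t: 18.55
tcp_pos: [524.4, 186.7, 152.0]
tool_rot: [-180.0, -0.1, 180.0]
force: [-4.6, -0.5, -0.3]
grip_width: -0.0
finger_force: 2.0
```

```bash
python3 -m inch '{"commands": [[-0.15,-0.15,0,0,1],[-0.1,-0.1,0,0,1],[-0.1,-0.1,0,0,1],[0,0,0,0,1],[0,0,0,0,1]]}';python3 -m inch '{"commands": [[-0.1,-0.1,0,0,1],[-0.1,-0.1,0,0,1],[0,0,0,0,1],[0,0,0,0,1]]}'
```

```text
t: 19.05
tcp_pos: [528.0, 184.0, 152.1]
tool_rot: [179.9, -0.1, 180.0]
force: [-3.5, 3.4, -0.8]
grip_width: 0.2
finger_force: 2.4
t: 19.45
tcp_pos: [529.8, 182.6, 152.1]
tool_rot: [179.9, -0.1, -180.0]
force: [-4.1, 5.9, -1.2]
grip_width: -0.1
finger_force: 3.4
```

```bash
python3 -m inch '{"commands": [[-0.1,-0.1,0,0,1],[-0.05,-0.05,0,0,1],[0,0,0,0,1],[0,0,0,0,1]]}'
python3 - <<'E'
from m import *
measure()
E
```

```text
t: 19.85
tcp_pos: [530.2, 182.2, 151.9]
tool_rot: [179.8, -0.2, -180.0]
force: [-8.2, 10.0, 1.7]
grip_width: 0.2
finger_force: 6.1
 a piv [628.9 131.4] yaw 1.9 len 71.7 n 4110
 b piv [509.2 132.7] yaw nan len 20.7 n 1285
 c piv [508.5  11.2] yaw -179.9 len 69.4 n 3448
 d piv [627.4  11. ] yaw -135.3 len 64.0 n 2889m.py:13: RuntimeWarning: Mean of empty slice.
  far=w[(r>25)];d=far.mean(0)-pw
  ret = um.true_divide(
```

```bash
python3 -m inch '{"commands": [[0.5,0.5,0,0,1],[0.8,0.8,0,0,1],[0.8,0.8,-3,0,1],[0,0,-5,0,1],[-1,-0.3,0,0,1],[-2.5,-0.5,0,0,1],[-3.5,-0.7,0,0,1],[-3.5,-0.7,0,0,1],[-3.5,-0.7,0,0,1],[-2,-0.5,0,0,1],[-1,-0.4,0,0,1],[0,0,0,0,1],[0,0,0,0,1]]}'
python3 - <<'E'
from m import *
print(robot.state()["tcp_pos"]);measure()
E
```

```text
t: 21.2
tcp_pos: [680.4, 162.8, 232.1]
tool_rot: [180.0, -0.0, 180.0]
force: [-0.6, 0.6, 0.5]
grip_width: -0.6
finger_force: 0.0
[680.40949252 162.77039925 232.13256972]
 a piv [628.9 131.4] yaw 1.3 len 71.7 n 3583
 b piv [509.2 132.7] yaw 47.1 len 71.5 n 3722
 c piv [508.5  11.2] yaw -179.0 len 69.4 n 1986
 d piv [627.4  11. ] yaw -135.4 len 64.0 n 2939
```

```bash
python3 -m inch '{"commands": [[0,0,3,0,1],[0,0,3,0,1],[0,0,1.6,0,1],[0,0,0.4,0,1],[0,0,0,0,1],[-0.1,-0.4,0,0,1],[-0.1,-0.5,0,0,1],[-0.1,-0.5,0,0,1],[-0.1,-0.5,0,0,1],[-0.1,-0.5,0,0,1],[0,-0.5,0,0,1],[0,-0.5,0,0,1],[0.1,-0.5,0,0,1],[0.1,-0.5,0,0,1],[0,-0.4,0,0,1],[0,0,0,0,1],[0,0,0,0,1]]}'; python3 -m inch '{"commands": [[0.15,-0.15,0,0,1],[0.1,-0.1,0,0,1],[0,0,0,0,1],[0,0,0,0,1]]}'
```

```text
t: 22.95
tcp_pos: [684.6, 114.7, 153.0]
tool_rot: [180.0, 0.1, 180.0]
force: [1.0, 4.4, -0.2]
grip_width: -0.5
finger_force: 1.8
t: 23.35
tcp_pos: [682.3, 112.0, 152.9]
tool_rot: [180.0, 0.1, 180.0]
force: [3.7, 3.6, 0.9]
grip_width: -0.2
finger_force: 2.8
```

```bash
python3 -m inch '{"commands": [[0.1,-0.1,0,0,1],[0.1,-0.1,0,0,1],[0,0,0,0,1],[0,0,0,0,1]]}'; python3 -m inch '{"commands": [[0.1,-0.1,0,0,1],[0,0,0,0,1],[0,0,0,0,1]]}'
```

```text
t: 23.75
tcp_pos: [681.5, 111.2, 153.5]
tool_rot: [179.9, 0.3, 180.0]
force: [7.3, 7.5, 0.3]
grip_width: -0.2
finger_force: 5.6
t: 24.05
tcp_pos: [681.3, 110.9, 153.7]
tool_rot: [179.8, 0.4, -180.0]
force: [10.8, 10.5, -2.0]
grip_width: -0.4
finger_force: 7.5
```

```bash
python3 -m inch '{"commands": [[-0.4,0.4,0,0,1],[-0.6,0.6,0,0,1],[0,0.3,-3,0,1],[0,0,-5,0,1],[1,-0.8,0,0,1],[2.5,-1.6,0,0,1],[3.6,-2.2,0,0,1],[3.6,-2.2,0,0,1],[3.6,-2.2,0,0,1],[3.6,-2.2,0,0,1],[2.8,-1.6,0,0,1],[1.6,-1.2,0,0,1],[0.9,-0.6,0,0,1],[0,0,0,0,1],[0,0,0,0,1]]}'
python3 - <<'E'
from m import *
print(robot.state()["tcp_pos"]);measure()
E
```

```text
t: 25.55
tcp_pos: [457.0, -24.0, 232.5]
tool_rot: [-180.0, 0.0, 179.9]
force: [-0.7, 0.3, -0.6]
grip_width: -0.1
finger_force: 0.0
[457.01721823 -23.99693627 232.49252037]
 a piv [628.9 131.4] yaw -38.3 len 68.8 n 2053
 b piv [509.2 132.7] yaw 47.7 len 71.9 n 2295
 c piv [508.5  11.2] yaw nan len 11.0 n 275
 d piv [627.4  11. ] yaw -135.4 len 64.0 n 2297m.py:13: RuntimeWarning: Mean of empty slice.
  far=w[(r>25)];d=far.mean(0)-pw
  ret = um.true_divide(
```

```bash
python3 -m inch '{"commands": [[0,0,3,0,1],[0,0,3,0,1],[0,0,1.6,0,1],[0,0,0.4,0,1],[0,0,0,0,1],[0.1,0.4,0,0,1],[0.1,0.5,0,0,1],[0.1,0.5,0,0,1],[0.1,0.5,0,0,1],[0.1,0.5,0,0,1],[0,0.5,0,0,1],[0,0.5,0,0,1],[-0.1,0.5,0,0,1],[-0.1,0.5,0,0,1],[0,0.5,0,0,1],[0,0.3,0,0,1],[0,0,0,0,1],[0,0,0,0,1]]}'; python3 -m inch '{"commands": [[-0.15,0.15,0,0,1],[-0.1,0.1,0,0,1],[0,0,0,0,1],[0,0,0,0,1]]}'
```

```text
t: 27.4
tcp_pos: [453.7, 27.9, 152.7]
tool_rot: [-180.0, 0.0, 180.0]
force: [-0.1, -4.2, 1.2]
grip_width: -0.2
finger_force: 1.7
t: 27.8
tcp_pos: [455.8, 30.7, 152.3]
tool_rot: [180.0, -0.0, 180.0]
force: [-2.3, -3.1, 3.4]
grip_width: -0.0
finger_force: 2.1
```

```bash
python3 -m inch '{"commands": [[-0.1,0.1,0,0,1],[-0.1,0.1,0,0,1],[0,0,0,0,1],[0,0,0,0,1]]}'; python3 -m inch '{"commands": [[-0.1,0.1,0,0,1],[0,0,0,0,1],[0,0,0,0,1]]}'
```

```text
t: 28.2
tcp_pos: [457.8, 32.8, 152.1]
tool_rot: [180.0, -0.0, 180.0]
force: [-3.6, -2.6, 3.3]
grip_width: -0.1
finger_force: 2.2
t: 28.5
tcp_pos: [458.7, 33.8, 152.1]
tool_rot: [180.0, -0.0, 180.0]
force: [-4.7, -1.3, 3.9]
grip_width: -0.3
finger_force: 2.3
```

```bash
python3 -m inch '{"commands": [[-0.1,0.1,0,0,1],[0,0,0,0,1],[0,0,0,0,1]]}'; python3 -m inch '{"commands": [[-0.1,0.1,0,0,1],[0,0,0,0,1],[0,0,0,0,1]]}'
```

```text
t: 28.8
tcp_pos: [459.4, 34.6, 152.1]
tool_rot: [180.0, -0.1, 180.0]
force: [-6.6, -2.6, 4.6]
grip_width: 0.2
finger_force: 3.2
t: 29.1
tcp_pos: [459.7, 35.1, 152.0]
tool_rot: [-179.9, -0.2, 180.0]
force: [-8.7, -4.2, 6.2]
grip_width: -0.1
finger_force: 5.3
```

```bash
python3 -m inch '{"commands": [[0.5,-0.5,0,0,1],[0.8,-0.8,0,0,1],[0.8,-0.8,-3,0,1],[0,0,-4,0,1],[0,-2,0,0,1],[0,-4,0,0,1],[0,-5,0,0,1],[0,-4,0,0,1],[0,-2,0,0,1],[0,0,0,0,1],[0,0,0,0,1]]}'
python3 - <<'E'
from m import *
print(robot.state()["tcp_pos"]);c,o=measure()
cv2.imwrite("pics/t5.png",cv2.resize(c["frame"][145:260,185:335],None,fx=5,fy=5,interpolation=cv2.INTER_CUBIC)[:,:,::-1])
for n in("top","scene"):
    c=robot.read_camera(n)
    for ce,a,w in blobs(c,(45,90,50),(85,255,255),(290,200,335,240),86):print("btn",ce,a,w.mean(0),(w.min(0)+w.max(0))/2,np.ptp(w,0))
E
```

```text
t: 30.2
tcp_pos: [439.6, -155.4, 222.1]
tool_rot: [180.0, 0.0, 179.9]
force: [-0.6, -0.5, 0.2]
grip_width: 0.1
finger_force: 0.0
[ 439.62012398 -155.42990671  222.09922806]
 a piv [628.9 131.4] yaw -39.3 len 68.8 n 1835
 b piv [509.2 132.7] yaw 47.7 len 71.5 n 2920
 c piv [508.5  11.2] yaw 132.5 len 70.6 n 2892
 d piv [627.4  11. ] yaw -134.4 len 64.0 n 1473
btn [312.58333333 218.30208333] 96 [ 538.73929325 -106.1951485 ] [ 539.55632515 -105.97214107] [27.24502516 29.8950985 ]
btn [311.5625  215.09375] 64 [ 533.85945718 -111.00498457] [ 534.37529561 -110.85120291] [41.39460529 35.65848366]
```

View pics/t5.png

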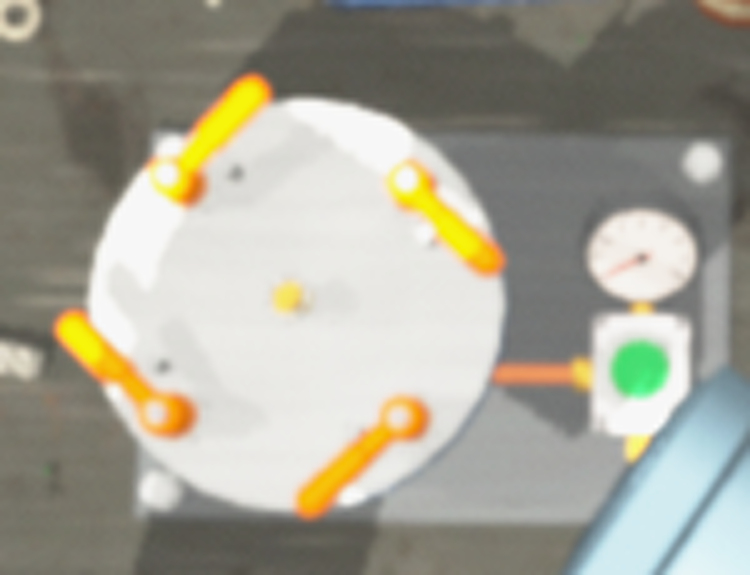

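All four levers lie along the rim (hubs (172,175), (160,413), (402,415), (408,180); each arm's tip is at a quarter turn), and the button is up at (640,368). Now I go to above the button.

```bash
python3 -m inch '{"commands": [[-1,0.5,0,0,1],[-2.5,1.2,0,0,1],[-3.2,1.6,0,0,1],[-2,1,0,0,1],[-1.05,0.55,0,0,1],[0,0,3,0,1],[0,0,4,0,1],[0,0,3,0,1],[0,0,1.3,0,1],[0,0,0,0,1],[0,0,0,0,1]]}'
```

```text
t: 31.45
tcp_pos: [538.3, -107.2, 110.5]
tool_rot: [-180.0, 0.1, 180.0]
force: [0.3, -0.4, 0.7]
grip_width: 0.0
finger_force: 0.0
```

```bash
python3 -m inch '{"commands": [[0,0,0.8,0,1],[0,0,0.8,0,1],[0,0,0.5,0,1],[0,0,0.4,0,1],[0,0,0.3,0,1],[0,0,0.2,0,1],[0,0,0.2,0,1],[0,0,0,0,1],[0,0,0,0,1]]}'
```

```text
t: 32.35
tcp_pos: [537.4, -107.0, 78.0]
tool_rot: [-180.0, -0.0, 180.0]
force: [-3.5, 0.1, 8.9]
grip_width: -0.1
finger_force: 4.3
```

```bash
python3 -m inch '{"commands": [[0,0,0.05,0,1],[0,0,0,0,1],[0,0,0,0,1],[0,0,0,0,1],[0,0,0,0,1],[0,0,0,0,1],[0,0,0,0,1],[0,0,0,0,1],[0,0,0,0,1],[0,0,0,0,1],[0,0,0,0,1],[0,0,0,0,1],[0,0,0,0,1],[0,0,0,0,1],[0,0,0,0,1],[0,0,0,0,1],[0,0,0,0,1],[0,0,0,0,1],[0,0,0,0,1],[0,0,0,0,1]]}' && python3 -m inch '{"commands": [[0,0,-0.5,0,1],[0,0,-1,0,1],[0,0,-3,0,1],[0,0,-4,0,1],[0,0,-4,0,1],[0,0,-2,0,1],[3,0,0,0,1],[4,0,0,0,1],[4,-2,0,0,1],[2,-2,0,0,1],[0,0,0,0,1],[0,0,0,0,1]]}'
python3 - <<'E'
from m import *
c,o=measure()
for n in("top","scene"):
    c=robot.read_camera(n)
    for ce,a,w in blobs(c,(45,90,50),(85,255,255),(290,200,335,240),86):print("btn",ce,a)
cv2.imwrite("pics/t6.png",robot.read_camera("top")["frame"][:,:,::-1])
E
```

```text
t: 34.35
tcp_pos: [537.4, -107.0, 77.9]
tool_rot: [-180.0, -0.0, 180.0]
force: [-5.6, 2.4, 12.2]
grip_width: 0.1
finger_force: 6.1
t: 35.55
tcp_pos: [407.6, -147.3, 222.3]
tool_rot: [-180.0, 0.1, 179.9]
force: [0.9, 0.1, 0.5]
grip_width: -0.0
finger_force: 0.0
 a piv [628.9 131.4] yaw -37.9 len 68.8 n 1809
 b piv [509.2 132.7] yaw 47.4 len 71.5 n 3445
 c piv [508.5  11.2] yaw 132.6 len 70.6 n 2938
 d piv [627.4  11. ] yaw -133.1 len 64.0 n 963
btn [312.58163265 218.39795918] 98
btn [311.5 215. ] 64
```

View pics/t6.png

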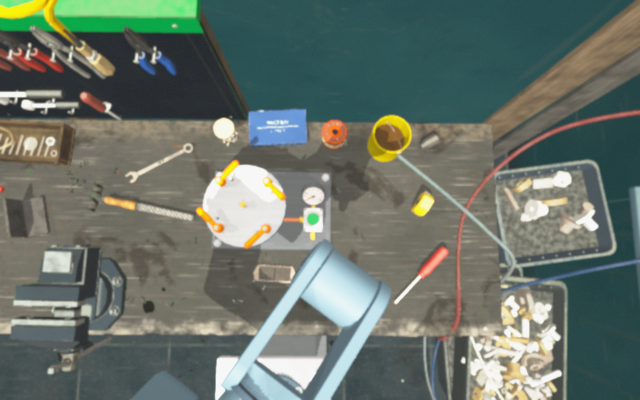

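The levers lie along the rim, the button is up at (313,218), and the bystanders are where they were. The arm is clear, so I'm handing in.

```bash
python3 -c "
from rig import robot
print(robot.sign_off())"
```

```text
the job is handed in; nothing more can be done
None
```

I clamped the lid in two cross-pattern rounds (a, c, b, d to halfway, then d, b, a, c to their stops), held the air button fully down for about 2 s, released it and handed the job in at about 36 s; the hand-in gave no verdict, but the last camera check showed all four levers along the rim, the button up and the bystanders where they were.

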